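# Refit the return spring on the bench bottle-capper

## Robot

A 6-joint arm with a two-finger parallel gripper is mounted at the origin on the work surface. World frame = base frame: x ahead of the robot, y to its left, z up, the work surface at z = 0. Lengths are in mm, angles in rad, forces in N, time in s.
With the tool pointing down it reaches from about 275 to 750 mm from the base axis. Payload 10.2 kg.
Tool frame: the origin (TCP) lies at the very end of the fingers, on their centre line; the grasp point (between the pads) lies 19 mm behind it; z points along the fingers, x is the direction in which the jaws open and shut, and the axes are right-handed (so a half turn about z gives the same grasp; the last joint's range is limited). The gripper opens to 85 mm and grips with 20 to 120 N. Pads are 22 mm wide; open, the fingers measure 114 mm over their backs; the gripper's body (76 mm by 85 mm) begins 54 mm behind the grasp point. The pads swing forward as they close: fully open they stand 13 mm farther back than shut.
Start: joints at [1.031, 0.313, 1.498, -0, 1.331, -0.223], TCP at [163.565, 498.876, 231.294] pointing down, gripper open.
Joint ranges: [-2.94, 2.94], [-0.97, 2.17], [0.19, 2.56], [-1.23, 4.37], [0.02, 3.11], [-2.88, 2.88]. Speed limits (rad/s): [2.39, 2.39, 3.01, 3.14, 3.14, 3.14].

## Interface

Orientations are given as a unit quaternion [w, x, y, z].
In Python, from rig import telemetry, capture, camera_model, finish_job gives the robot as it stands.
- The arm moves only by the shell command python3 -m inch 'ROWS' [FORCE]. ROWS is JSON, a list of rows, each a list of 5 numbers: the shift along the tool's x, y, z in m, then the turn about the tool's z in rad, then the finger opening in m, from 0 to 0.0854. A call has exactly 5 rows; each row shifts and turns the pose as measured when the row begins, along the tool's axes as they then stand; what a row does not reach is not made up. A row lasts 1/12 s, in which the tool goes at most 41.7 mm and 7.16 degrees, less where a joint would pass 70% of its speed; a pose out of reach is approached as far as the arm can. A call with a gripper value outside its range is refused whole. The fingers move at their own pace and stop on an object; FORCE is the grip in N (left out, the last holds). Time passes only in rows, so rows that do not move let the fingers close, or fill a call up. It gives the time, the measured TCP pose, the force and the opening at its end, in the units of the state.
- telemetry.sense(): the state, without advancing time (a new reading comes with each control period).
- capture(name): name is "scene" or "top"; returns the picture (384x512x3 uint8, blue, green, red); there is no depth.
- camera_model(name): a dict with "mtx" (3x3 intrinsics, pixels), "camera_from_world" (4x4, takes a point from world to camera coordinates). Camera axes: x right, y down, z forward; pixel columns grow to the right and rows downward; lengths in mm; the calibration is good to about 2 mm. A picture is of the moment at which its call begins. camera_model takes no time and is no camera call.
- finish_job(): hands the job in, once; it reports no verdict.
The state is a dict: "time_s": time; "joints": joint angles; "dq": joint speeds; "tau": joint torques, N m; "eef_pos": TCP position; "ee_rot": TCP orientation; "force": force on the tool from outside, world axes, zero at the start; "wrist_torque": the same for the moment, N m; "grip_width": opening from 0.0 (shut) to 1.0 (fully open).
Only numpy, scipy, OpenCV 4.12 (cv2) and the standard library are available. Lean on these libraries where they do the work, as an engineer would, in place of code of your own. Each camera call takes 0.05 s, during which the arm holds its last target. There are 200 camera calls.

## Task

The bottle-capping press on the shop counter has lost the return spring of one of its two guide rods. Thread the tall spring, tight end down as it stands, over the bare rod, twisting it a little whenever its tight end turn snags on a keeper pin instead of forcing it, until it stands fully home on the press bed; then let go. Leave the short, wide spare spring and the jar where they are.

Things in the scene. Friction and masses are not known exactly. Their poses are not given: they have to be found in the camera images.
- spring_mid (a point): Middle of the tall steel spring to be fitted, on its axis 56 mm above its foot; z axis up along the spring. It stands loose and upright on the counter, tight end down: 112 mm tall, 51 mm outside diameter, 42 mm inside, wire 4.4 mm, about 0.17 kg. It shortens about 1.7 mm per newton pressed on top, at most 16 mm. Not readable while held.
- spring_top (a point): Centre of the spring's top end, on its axis, 112 mm above the foot. The top 23 mm are close-wound turns: grip there, across the diameter. The coils below are open (20 mm pitch). The cut end of the wire in the top turn lies right above the middle of the gap in the lowest turn.
- spring_foot (a point): Centre of the spring's underside. Only the lowest turn is drawn in tight: 23.6 mm inside diameter, flat. It is not closed: one gap of about 50 degrees, its middle in the spring's own -x direction (at the start that is toward the robot, world -x, give or take 17 degrees). A pin passes only through this gap, within some 10 to 15 degrees of its middle; the wider coils above clear the pins.
- rod_foot (a point): Where the bare upright guide rod meets the press bed, on its axis, 20 mm above the counter; axes are those of the press (z up). The rod is 16 mm thick, 100 mm tall, tapered at the tip. It carries two keeper pins.
- rod_tip (a point): Top of the bare rod, on its axis, 100 mm above the bed.
- bed_middle (a point): Top centre of the bed of the fixed grey press: 150 mm (x) by 290 mm (y), 20 mm thick, long side facing the robot, turned at most 17 degrees. The bare rod is 75 mm from here on the -y side; 75 mm away on the +y side the other rod already carries its spring, 112 mm tall.
- upper_pin_root (a point): Point on the rod's axis at the height of the upper keeper pin, 66 mm above the bed; axes of the press. The pin is 5 mm thick, rigid, and sticks out sideways to 17.5 mm from the rod's axis. It points toward the press's -x (the robot's side) give or take 63 degrees, differently each time; its heading is not reported.
- lower_pin_root (a point): The same for the lower keeper pin, 22 mm above the bed, same size. Its heading, also the press's -x give or take 63 degrees and not reported, is independent of the upper pin's.
- spare_mid (a point): Middle (35 mm up) of the bystanding spare spring: 70 mm tall, 59 mm wide, same wire, plain ends, standing loose on the counter. The two springs may stand in either order.
- jar: A closed amber glass jar, 64 mm wide and 85 mm tall, standing near the springs; origin at the centre of its underside.

How it is judged:
By the outcome, as a careful person would: the job done as asked, in the order asked, and still so for the second after the job is handed in, with the robot touching nothing.
It also fails if it takes over 72 s, if anything falls off the work surface, if the arm or the gripper's body presses on something with over 40 N, if the wrist force passes 120 N, or if a joint passes its speed limit or range.

## Working session

There is one attempt and no reset: what is moved stays moved. The work goes in short steps, Python scripts to look and compute and a shell command to move; the robot and the scene stay as the last step left them, time stands still between calls to the robot, and variables do not carry over. Pictures are saved under pics/ and viewed, about 8 in all and at most 12, crops included, and the job is handed in when it is done.

```bash
ls; mkdir -p pics; python3 - <<'E'
from rig import telemetry, capture, camera_model
import cv2,numpy as np
a=capture("scene");b=capture("top")
cv2.imwrite("pics/s0.png",a);cv2.imwrite("pics/t0.png",b)
for n in("scene","top"):
    m=camera_model(n);print(n,np.round(m["mtx"],1).tolist(),np.round(m["camera_from_world"],3).tolist())
print(telemetry.sense())
E
```

```text
pics
scene [[468.5, 0.0, 260.3], [0.0, 468.5, 182.1], [0.0, 0.0, 1.0]] [[-0.424, 0.905, 0.011, 370.142], [0.703, 0.337, -0.627, -261.688], [-0.571, -0.258, -0.779, 1538.894], [0.0, 0.0, 0.0, 1.0]]
top [[482.8, 0.0, 250.9], [0.0, 482.8, 198.1], [0.0, 0.0, 1.0]] [[-0.012, -1.0, -0.003, -139.866], [-0.994, 0.013, -0.106, 544.378], [0.106, 0.001, -0.994, 1206.367], [0.0, 0.0, 0.0, 1.0]]
{'time_s': 0.1, 'joints': array([ 1.03060130e+00,  3.13395297e-01,  1.49831755e+00,  5.61002199e-06,
        1.33095998e+00, -2.23420432e-01]), 'dq': array([-0.00142633, -0.00136097, -0.00099722,  0.00169189,  0.00150845,
        0.00179184]), 'tau': array([ 3.15979414e-03, -4.12893963e+01, -2.60142267e+01, -1.47546830e-04,
        3.02021297e-03, -2.03579293e-05]), 'eef_pos': array([163.45252114, 498.69340989, 230.80804802]), 'ee_rot': array([ 2.09600727e-04,  8.09785202e-01,  5.86726201e-01, -4.97768646e-04]), 'force': array([0.70555855, 0.02013775, 0.20717503]), 'wrist_torque': array([ 0.00949352,  0.05614153, -0.00201639]), 'grip_width': 0.9959596880267678}
```

View pics/s0.png

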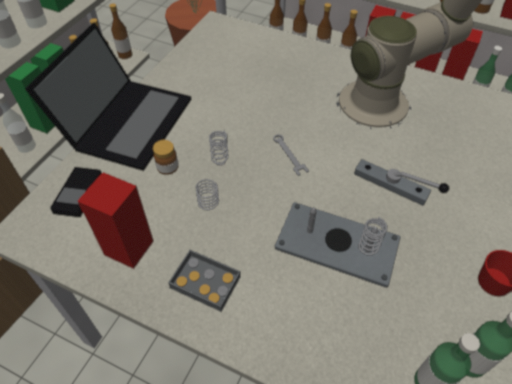

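View pics/t0.png

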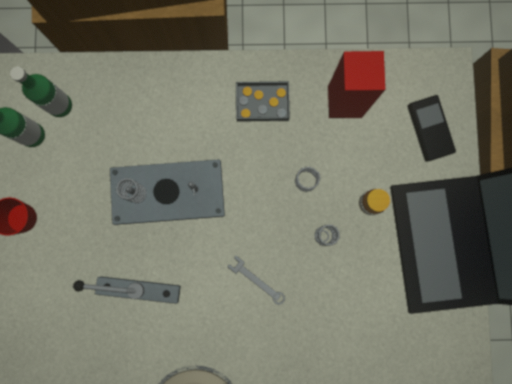

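The scene picture shows the tall spring at (219,148), the spare at (207,194) and the bare rod at (311,220). In the top picture they are at (326,235), (307,179) and (193,187). Next I'll enlarge these areas.

```bash
cat > h.py <<'E'
import cv2,numpy as np
from rig import telemetry,capture,camera_model
def ray(n,u,v):
    m=camera_model(n);T=m["camera_from_world"];R=T[:3,:3];c=-R.T@T[:3,3]
    return c,R.T@np.linalg.inv(m["mtx"])@[u,v,1]
def onz(n,u,v,z):
    c,d=ray(n,u,v);return (c+d*(z-c[2])/d[2])
def px(n,p):
    m=camera_model(n);q=m["camera_from_world"]@[*p,1];q=m["mtx"]@q[:3];return q[:2]/q[2]
def crop(im,u,v,r,s=400):
    u,v=int(round(u)),int(round(v));return cv2.resize(im[v-r:v+r,u-r:u+r],(s,s),interpolation=cv2.INTER_CUBIC)
E
python3 - <<'E'
from h import *
a=cv2.imread("pics/s0.png");b=cv2.imread("pics/t0.png")
cv2.imwrite("pics/c0.png",np.vstack([np.hstack([crop(b,326,235,20,300),crop(b,193,187,20,300)]),np.hstack([crop(a,219,148,25,300),crop(a,311,220,25,300)])]))
g=b.astype(int)
hsv=cv2.cvtColor(b,cv2.COLOR_BGR2HSV)
# bed contour in top: bluish grey
m=((g[...,0]-g[...,2]>8)).astype(np.uint8)*255
m[:, :95]=0;m[:,240:]=0;m[:150]=0;m[240:]=0
m=cv2.morphologyEx(m,cv2.MORPH_CLOSE,np.ones((9,9)))
c=max(cv2.findContours(m,0,2)[0],key=cv2.contourArea);r=cv2.minAreaRect(c);print(r)
P=np.array([onz("top",*p,20) for p in cv2.boxPoints(r)]);print(P.round(1));print("mid",P.mean(0))
for i in range(4):
    d=P[i-1]-P[i];print(np.linalg.norm(d).round(),np.degrees(np.arctan2(d[1],d[0])).round(1))
print("tall",onz("top",326,235,112),onz("top",326,235,0),"spare",onz("top",307,179,70))
print("rod",onz("top",190,187,120))
E
```

```text
((166.39027404785156, 191.5460205078125), (53.97855758666992, 109.10480499267578), 85.68397521972656)
[[624.7 218.2  20. ]
 [642.7 -64.3  20. ]
 [502.4 -74.   20. ]
 [484.8 205.1  20. ]]
mid [563.61780558  71.23187034  20.        ]
141.0 -174.7
283.0 93.6
141.0 4.0
280.0 -86.4
tall [ 443.64925496 -323.25509803  112.        ] [ 446.77295861 -340.38516511    0.        ] spare [ 584.02405311 -286.53499741   70.        ]
rod [561.11348789  -2.47858265 120.        ]
```

View pics/c0.png

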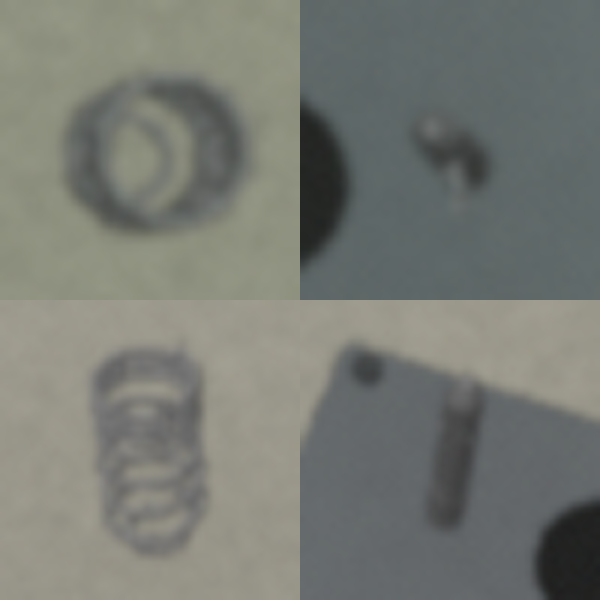

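```bash
python3 - <<'E'
from h import *
b=np.mean([capture("top") for _ in range(8)],0);a=np.mean([capture("scene") for _ in range(8)],0)
np.save("b0.npy",b);np.save("a0.npy",a)
def tri(p,q):
    c1,d1=ray("top",*p);c2,d2=ray("scene",*q);s=np.linalg.lstsq(np.c_[d1,-d2],c2-c1,rcond=None)[0]
    x,y=c1+s[0]*d1,c2+s[1]*d2;return (x+y)/2,np.linalg.norm(x-y)
print(tri((190.3,184.3),(313.2,209.2)))
r=np.array([567.5,-3.3])
Tb=(193,190,14);Sb=(312,220,18);Ts=(325,235,15)
def show(n,P,cr,s=400):
    q=px(n,P);return ((q-np.array(cr[:2])+cr[2])*s/(2*cr[2])).round(0)
for z,nm in((120,"tip"),(86,"up"),(42,"low"),(20,"foot")):print(nm,show("top",[*r,z],Tb),show("scene",[*r,z],Sb))
for z in(86,42):
  for t in(-63,-30,0,30,63):
    h=np.radians(183.8+t);P=[*(r+17.5*np.array([np.cos(h),np.sin(h)])),z];print(z,t,show("top",P,Tb),show("scene",P,Sb))
g=b.mean(2)[215:256,305:348];bg=np.median(g);m=(abs(g-bg)>8).astype(np.uint8);
c=max(cv2.findContours(m,0,2)[0],key=cv2.contourArea);print("spring box",cv2.boundingRect(c),cv2.minAreaRect(c))
def st(im):
    im=im-im.min();return np.uint8(255*np.clip(im/np.percentile(im,99.7),0,1))
cv2.imwrite("pics/c1.png",np.hstack([np.vstack([st(crop(b,*Tb)),]),st(crop(b,*Ts))]))
cv2.imwrite("pics/c2.png",np.hstack([st(crop(a,*Sb)),st(crop(a,219,148,22))]))
i=np.vstack([cv2.imread("pics/c1.png"),cv2.imread("pics/c2.png")]);cv2.imwrite("pics/c3.png",cv2.resize(i,(600,600)))
E
```

```text
(array([568.46186443,  -2.87378343, 114.47495397]), np.float64(0.8268553213322144))
tip [162. 119.] [218.  61.]
up [187. 146.] [202. 151.]
low [218. 178.] [183. 262.]
foot [233. 193.] [174. 315.]
86 -63 [100. 199.] [280. 145.]
86 -30 [142. 237.] [260. 111.]
86 0 [194. 247.] [226.  91.]
86 30 [244. 229.] [185.  87.]
86 63 [281. 184.] [146. 102.]
42 -63 [133. 229.] [259. 256.]
42 -30 [174. 266.] [240. 222.]
42 0 [225. 276.] [206. 202.]
42 30 [273. 259.] [167. 199.]
42 63 [309. 215.] [129. 214.]
spring box (9, 9, 27, 23) ((22.0, 20.0), (22.0, 26.0), 90.0)
```

View pics/c3.png

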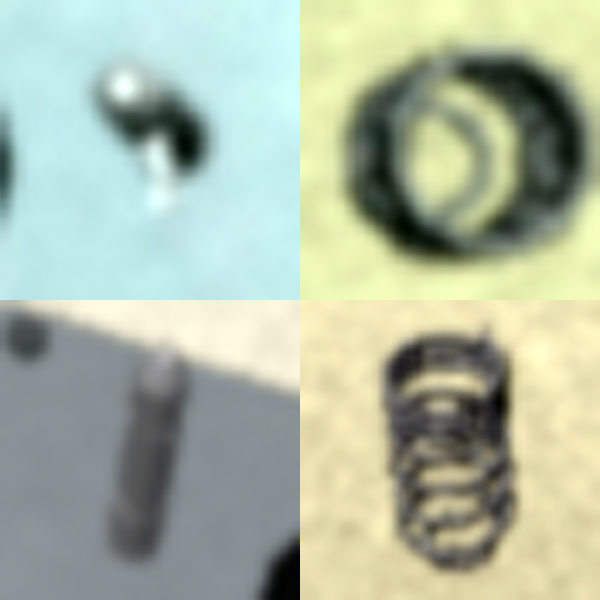

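```bash
python3 - <<'E'
from h import *
b=np.load("b0.npy");a=np.load("a0.npy")
def show(n,P,cr,s=300):
    q=px(n,P);return ((q-np.array(cr[:2])+cr[2])*s/(2*cr[2])).round(0)
# spring xy: right/top/bottom extremes of top rim
L,R,U,D=314,341,224,247
ytop=onz("top",R,235,110)[1]+25.5; ybot=onz("top",L,235,10)[1]-25.5
xt=onz("top",328,U,110)[0]-25.5; xb=onz("top",328,D,10)[0]+25.5
print("y",ytop,ybot,"x",xt,xb)
S=np.array([(xt+xb)/2,(ytop+ybot)/2]);print(S)
Ts=(325,235,15);Sc=(219,148,22)
print("top c",show("top",[*S,112],Ts),show("scene",[*S,112],Sc),"foot c",show("top",[*S,2],Ts),show("scene",[*S,2],Sc))
for h in range(140,221,10):
    u=np.array([np.cos(np.radians(h)),np.sin(np.radians(h))])
    print(h,"rimtop",show("top",[*(S+23.3*u),110],Ts),show("scene",[*(S+23.3*u),110],Sc),"foot",show("top",[*(S+14*u),2],Ts))
# pin ridge in top
Tb=(193,190,14);g=crop(np.float32(b.mean(2)),*Tb)
bg=np.median(g)
for y in range(175,300,8):
    p=np.clip(g[y,170:270]-bg-4,0,None);print(y,round(p.max()),round((p*np.arange(170,270)).sum()/max(p.sum(),1),1))
E
```

```text
y -333.5746869520585 -333.4631488762907 x 444.1944286413483 441.19132942652243
[ 442.69287903 -333.51891791]
top c [204. 154.] [137.  52.] foot c [135. 166.] [153. 233.]
140 rimtop [141. 230.] [191.  38.] foot [102. 208.]
150 rimtop [155. 240.] [187.  32.] foot [109. 213.]
160 rimtop [171. 247.] [180.  26.] foot [118. 217.]
170 rimtop [188. 251.] [173.  22.] foot [127. 219.]
180 rimtop [205. 253.] [165.  18.] foot [137. 220.]
190 rimtop [222. 251.] [156.  16.] foot [146. 219.]
200 rimtop [239. 246.] [146.  14.] foot [155. 217.]
210 rimtop [254. 239.] [136.  14.] foot [163. 213.]
220 rimtop [268. 229.] [126.  15.] foot [171. 207.]
175 0 0.0
183 0 0.0
191 0 0.0
199 0 0.0
207 0 0.0
215 0 0.0
223 0 0.0
231 0 0.0
239 0 0.0
247 0 0.0
255 0 209.2
263 2 209.9
271 1 208.5
279 0 0.0
287 0 0.0
295 0 0.0
```

```bash
python3 - <<'E'
from h import *
b=np.load("b0.npy");Tb=(193,190,14);g=crop(np.float32(b.mean(2)),*Tb)
for y in range(160,290,8):
    r=g[y,150:280];base=np.percentile(r,50);k=r[30:90];print(y,round(base),k.argmax()+180,round(k.max()),' '.join(str(int(v)) for v in r[::10]))
E
```

```text
160 66 192 66 76 70 66 65 65 65 64 63 62 63 66 74 84
168 66 209 68 81 73 65 63 64 66 67 66 62 59 61 67 79
176 69 210 75 87 78 68 64 66 72 75 71 64 58 59 64 76
184 74 208 87 92 85 75 71 74 82 86 79 66 57 56 62 74
192 81 206 96 95 90 83 80 83 92 95 85 69 57 56 61 74
200 88 206 102 98 95 90 88 90 99 100 90 73 58 56 62 75
208 94 206 104 99 98 95 93 94 101 102 94 78 63 59 65 78
216 95 208 104 100 99 97 95 94 100 103 97 82 68 65 71 82
224 96 212 103 100 99 98 97 94 98 102 99 88 76 74 79 88
232 96 213 101 100 100 99 97 95 97 101 99 91 83 82 87 93
240 98 213 101 100 100 99 98 97 98 100 100 94 90 91 94 97
248 99 210 102 100 100 99 99 98 101 102 101 97 95 96 97 98
256 100 209 105 100 100 99 99 100 103 104 103 100 99 99 99 99
264 100 209 107 100 100 100 100 101 104 106 104 101 99 99 99 100
272 101 208 105 100 100 100 100 101 104 105 103 100 99 99 100 100
280 101 206 103 100 100 100 100 101 102 102 100 99 98 99 100 100
288 101 204 101 100 100 100 100 100 100 100 99 98 98 99 100 100
```

The spring stands at about (443,-333) and its gap heads about 160°. The rod is at about (568,-3). The upper pin heads about 196° and the lower about 174°. Travelling to the spring now.

```bash
R='' ; python3 -m inch '[[-0.033,0.0245,0,0,0.085],[-0.033,0.0245,0,0,0.085],[-0.033,0.0245,0,0,0.085],[-0.033,0.0245,0,0,0.085],[-0.033,0.0245,0,0,0.085]]' 40 
python3 -m inch '[[-0.033,0.0245,0,0,0.085],[-0.033,0.0245,0,0,0.085],[-0.033,0.0245,0,0,0.085],[-0.033,0.0245,0,0,0.085],[-0.033,0.0245,0,0,0.085]]'
python3 -m inch '[[-0.033,0.0245,0,0,0.085],[-0.033,0.0245,0,0,0.085],[-0.033,0.0245,0,0,0.085],[-0.033,0.0245,0,0,0.085],[-0.033,0.0245,0,0,0.085]]'
python3 -m inch '[[0,0,0,0.12,0.085],[0,0,0,0.12,0.085],[0,0,0,0.12,0.085],[0,0,0,0.12,0.085],[0,0,0,0.12,0.085]]'
python3 -m inch '[[0,0,0,0.12,0.085],[0,0,0,0.12,0.085],[0,0,0,0.12,0.085],[0,0,0,0.12,0.085],[0,0,0,0.12,0.085]]'
python3 -m inch '[[0,0,0,0.12,0.085],[0,0,0,0.12,0.085],[0,0,0,0.12,0.085],[0,0,0,0.12,0.085],[0,0,0,0.12,0.085]]'
cat >> h.py <<'E'
def to(x,y,z,yaw=None):
    s=telemetry.sense();w,a,b,c=s["ee_rot"];p=s["eef_pos"]
    from scipy.spatial.transform import Rotation as Ro
    R=Ro.from_quat([a,b,c,w]).as_matrix();d=R.T@(np.array([x,y,z])-p)
    ps=np.degrees(np.arctan2(R[1,0],R[0,0]))
    print("t",round(s["time_s"],2),"pos",p.round(1),"yaw",ps.round(1),"q6",s["joints"][5].round(2),"F",s["force"].round(1),"M",s["wrist_torque"].round(2),"g",round(s["grip_width"],3),"tilt",R[:,2].round(3))
    print("tool shift mm",d.round(1), "turn rad",None if yaw is None else np.radians(ps-yaw).round(3))
E
python3 -c "
from h import *
to(443,-333.5,200,-37)"
```

```text
time_s: 1.32
eef_pos: [227.8, 303.1, 229.1]
ee_rot: [-0.0, 0.807, 0.591, -0.0]
force: [2.6, 0.7, 0.2]
grip_width: 0.997
time_s: 1.73
eef_pos: [293.1, 105.1, 229.9]
ee_rot: [0.001, 0.806, 0.592, 0.002]
force: [1.6, 1.0, 0.7]
grip_width: 0.996
time_s: 2.15
eef_pos: [358.7, -93.2, 232.0]
ee_rot: [0.004, 0.806, 0.591, 0.004]
force: [1.3, 1.1, 0.8]
grip_width: 0.997
time_s: 2.57
eef_pos: [360.1, -102.0, 231.9]
ee_rot: [0.003, 0.949, 0.316, 0.005]
force: [0.1, -0.4, -0.2]
grip_width: 0.996
time_s: 2.98
eef_pos: [360.1, -102.3, 232.3]
ee_rot: [0.002, 1.0, 0.009, 0.006]
force: [0.0, 0.0, 1.6]
grip_width: 0.996
time_s: 3.4
eef_pos: [360.0, -102.3, 232.7]
ee_rot: [-0.0, 0.954, -0.299, 0.007]
force: [0.6, 0.5, -0.2]
grip_width: 0.997
t 3.4 pos [ 360.  -102.3  232.7] yaw -34.8 q6 0.01 F [ 0.6  0.5 -0.2] M [-0.01 -0.03  0.  ] g 0.997 tilt [ 0.013 -0.004 -1.   ]
tool shift mm [199.6 142.7  34.7] turn rad 0.039
```

```bash
python3 -m inch '[[0.033,0.0236,0.006,0,0.085],[0.033,0.0236,0.006,0,0.085],[0.033,0.0236,0.006,0,0.085],[0.033,0.0236,0.006,0,0.085],[0.033,0.0236,0.006,0,0.085]]' >/dev/null
python3 -m inch '[[0.02,0.014,0.003,0,0.085],[0,0,0,0,0.085],[0,0,0,0,0.085],[0,0,0,0,0.085],[0,0,0,0,0.085]]' >/dev/null
python3 -c "
from h import *
to(443,-333.5,150,-37)"
```

```text
t 4.23 pos [ 437.5 -324.2  200.4] yaw -35.2 q6 -0.25 F [-0.4 -0.7  0.8] M [0.02 0.01 0.02] g 0.995 tilt [ 0.016 -0.005 -1.   ]
tool shift mm [ 9.1  4.7 50.5] turn rad 0.031
```

```bash
python3 -m inch '[[0.0045,0.0023,0.025,0,0.085],[0.0045,0.0023,0.025,0,0.085],[0,0,0,0,0.085],[0,0,0,0,0.085],[0,0,0,0,0.085]]' >/dev/null
python3 -c "
from h import *
to(443,-333.5,78,-37)
s=telemetry.sense();print(s['joints'].round(3))
a=capture('scene');b=capture('top');i=np.hstack([crop(a,219,148,40),crop(b,326,235,40)]);cv2.imwrite('pics/d0.png',i)"
```

```text
t 4.65 pos [ 443.8 -330.   153.9] yaw -35.0 q6 -0.25 F [-0.5  0.8 -0.3] M [ 0.04 -0.03 -0.03] g 0.997 tilt [ 0.02  -0.009 -1.   ]
tool shift mm [-0.3  3.7 75.9] turn rad 0.035
[-0.856  0.433  1.537  0.01   1.152 -0.249]
```

View pics/d0.png

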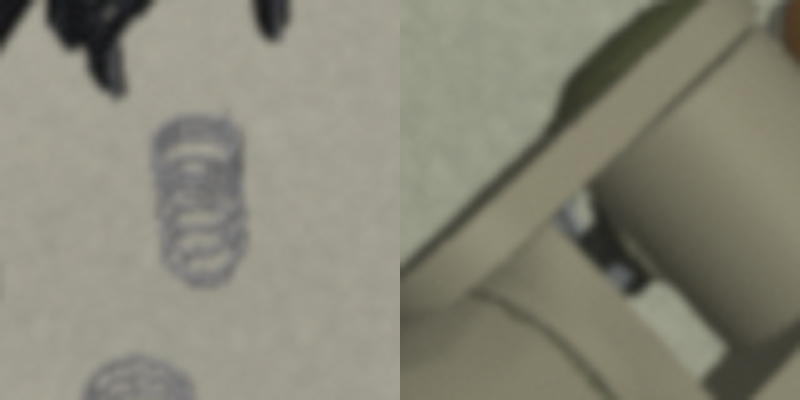

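```bash
python3 -m inch '[[0,0.001,0.02,0,0.085],[0,0.001,0.02,0,0.085],[0,0.001,0.018,0,0.085],[0,0.001,0.015,0,0.085],[0,0,0,0,0.085]]' >/dev/null
python3 -c "
from h import *
to(443,-333.5,78,-37)"
```

```text
t 5.17 pos [ 445.8 -336.2   86.3] yaw -34.9 q6 -0.26 F [-0.  -0.1 -0.4] M [ 0.02 -0.    0.02] g 0.995 tilt [ 0.03  -0.02  -0.999]
tool shift mm [-4.1 -0.6  8.1] turn rad 0.036
```

```bash
python3 -m inch '[[-0.004,0,-0.02,0,0.085],[0,0,-0.02,0,0.085],[0,0,-0.02,0,0.085],[0,0,-0.02,0,0.085],[0,0,0,0,0.085]]' >/dev/null
python3 -c "
from h import *
to(443,-333.5,78,-37)"
python3 -m inch '[[0,0,0.006,0,0.085],[0,0,0.006,0,0.085],[0,0,0.006,0,0.085],[0,0,0.006,0,0.085],[0,0,0.006,0,0.085]]' >/dev/null
python3 -c "
from h import *
to(443,-333.5,78,-37)"
```

```text
t 5.58 pos [ 440.4 -332.1  175.5] yaw -34.9 q6 -0.26 F [ 0.2 -0.3  0.5] M [ 0.02  0.05 -0.01] g 0.998 tilt [ 0.032 -0.023 -0.999]
tool shift mm [-0.9 -0.3 97.5] turn rad 0.037
t 6.0 pos [ 441.8 -332.8  145.2] yaw -34.9 q6 -0.26 F [0.5 0.1 0.1] M [-0.   -0.04 -0.06] g 0.993 tilt [ 0.035 -0.026 -0.999]
tool shift mm [-1.5 -0.2 67.2] turn rad 0.037
```

```bash
python3 -m inch '[[0,0,0.003,-0.125,0.085],[0,0,0.003,-0.125,0.085],[0,0,0.003,-0.125,0.085],[0,0,0.003,-0.125,0.085],[0,0,0.003,-0.125,0.085]]' >/dev/null
python3 -m inch '[[0,0,0.003,-0.125,0.085],[0,0,0.003,-0.125,0.085],[0,0,0.003,-0.125,0.085],[0,0,0.003,-0.125,0.085],[0,0,0.003,-0.125,0.085]]' >/dev/null
python3 -c "
from h import *
to(443,-333.5,78,53)"
```

```text
t 6.83 pos [ 439.4 -329.7   99.7] yaw 37.1 q6 -1.51 F [ 0.3 -0.2  0.4] M [ 0.01  0.03 -0.01] g 0.993 tilt [ 0.022 -0.011 -1.   ]
tool shift mm [ 0.3  4.7 21.8] turn rad -0.278
```

```bash
python3 -m inch '[[0,0.0025,0.008,-0.125,0.085],[0,0.0025,0.008,-0.125,0.085],[0,0,0.006,-0.03,0.085],[0,0,0,0,0.085],[0,0,0,0,0.085]]' >/dev/null
python3 -c "
from h import *
to(443,-333.5,78,53)"
```

```text
t 7.25 pos [ 441.5 -331.9   70.6] yaw 53.5 q6 -1.8 F [ 0.1 -0.1  0.5] M [-0.08  0.02  0.02] g 0.996 tilt [ 0.016 -0.004 -1.   ]
tool shift mm [-0.4  2.3 -7.4] turn rad 0.008
```

```bash
python3 -m inch '[[0,0.002,-0.006,0,0.085],[0,0,0,0,0.04],[0,0,0,0,0.04],[0,0,0,0,0.04],[0,0,0,0,0.04]]' 40
python3 -m inch '[[0,0,0,0,0.04],[0,0,0,0,0.04],[0,0,0,0,0.04],[0,0,0,0,0.04],[0,0,0,0,0.04]]' >/dev/null
python3 -c "
from h import *
to(443,-333.5,78,53)"
```

```text
time_s: 7.67
eef_pos: [443.3, -333.1, 77.6]
ee_rot: [0.005, 0.894, 0.448, 0.006]
force: [0.0, 0.5, 0.4]
grip_width: 0.569
t 8.08 pos [ 443.2 -333.1   78. ] yaw 53.2 q6 -1.8 F [ 0.8  0.3 -0.2] M [0.03 0.04 0.02] g 0.569 tilt [ 0.016 -0.004 -1.   ]
tool shift mm [-0.5  0.1  0. ] turn rad 0.004
```

```bash
python3 -m inch '[[0,0,-0.01,0,0.04],[0,0,-0.03,0,0.04],[0,0,-0.03,0,0.04],[0,0,-0.03,0,0.04],[0,0,-0.03,0,0.04]]'
python3 -m inch '[[0,0,-0.02,-0.12,0.04],[0,0,0,-0.12,0.04],[0,0,0,-0.12,0.04],[0,0,0,-0.12,0.04],[0,0,0,-0.12,0.04]]' >/dev/null
python3 -c "
from h import *
to(530,-40,225,89)
a=capture('scene');b=capture('top');cv2.imwrite('pics/e0.png',np.hstack([crop(a,195,120,60),crop(b,340,235,60)]))"
```

```text
time_s: 8.5
eef_pos: [438.5, -329.9, 207.8]
ee_rot: [-0.002, 0.894, 0.448, 0.004]
force: [0.2, -0.4, -0.6]
grip_width: 0.573
t 8.92 pos [ 439.3 -331.1  240.6] yaw 88.7 q6 -2.41 F [-0.6  0.2 -1. ] M [0.02 0.01 0.01] g 0.571 tilt [ 0.016 -0.004 -1.   ]
tool shift mm [293.1  84.   15.9] turn rad -0.005
```

View pics/e0.png

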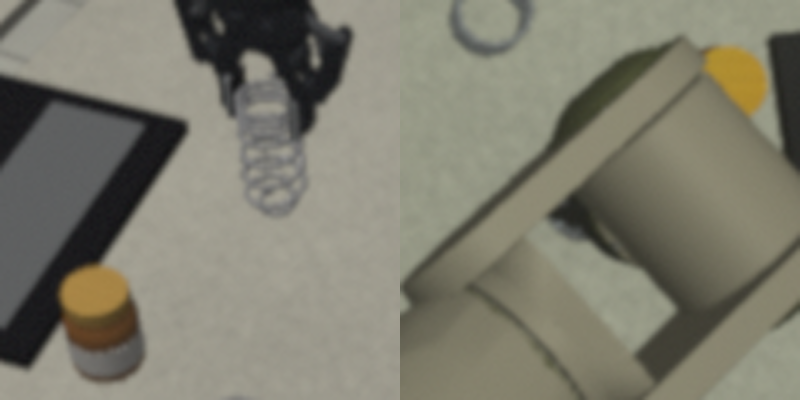

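```bash
python3 -m inch '[[0.038,0.0145,0,0,0.04],[0.038,0.0145,0,0,0.04],[0.038,0.0145,0,0,0.04],[0.038,0.0145,0,0,0.04],[0.038,0.0145,0,0,0.04]]' >/dev/null
python3 -m inch '[[0.038,0.0145,0,0,0.04],[0.03,0.0145,0,0,0.04],[0.02,0.01,0,0,0.04],[0.01,0.005,0,0,0.04],[0,0,0,0,0.04]]' >/dev/null
python3 -c "
from h import *
to(568,-3,225,89)
a=capture('scene');cv2.imwrite('pics/f0.png',crop(a,311,200,50,600))
print('tip',px('scene',[568,-3,120]))"
```

```text
t 9.85 pos [571.  -37.1 242.3] yaw 85.4 q6 -1.76 F [-0.4  0.3 -1.5] M [ 0.04  0.02 -0.  ] g 0.566 tilt [ 0.014 -0.003 -1.   ]
tool shift mm [33.8 -5.9 17.1] turn rad -0.062
tip [313.62234879 207.7056444 ]
```

```bash
python3 -m inch '[[0.017,-0.003,0.005,-0.06,0.04],[0.014,-0.002,0.005,0,0.04],[0,0,0.004,0,0.04],[0,0,0,0,0.04],[0,0,0,0,0.04]]' >/dev/null
python3 -c "
from h import *
to(568,-3,225,89)
a=capture('scene');cv2.imwrite('pics/f1.png',crop(a,311,180,40,600))
p=telemetry.sense()['eef_pos'];k=lambda q:(px('scene',q)-[271,140])*7.5
print('foot',k([p[0],p[1],p[2]-78]),'tip',k([568,-3,120]))"
```

```text
t 10.32 pos [565.9 -10.7 227.9] yaw 88.1 q6 -1.76 F [-0.1 -1.1 -2.2] M [ 0.01  0.01 -0.01] g 0.571 tilt [ 0.012 -0.005 -1.   ]
tool shift mm [7.8 1.8 2.9] turn rad -0.015
foot [307.80662713 438.30757527] tip [319.66761589 507.79233301]
```

View pics/f1.png

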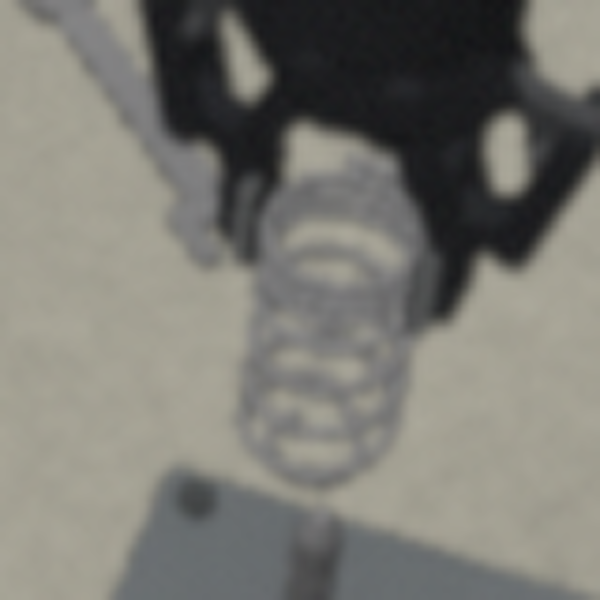

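The spring is held upright. Its foot is centred near (319,440) in the crop and the rod tip is at (318,512), so the foot sits about 4 mm to the right of nominal. I'll shift slightly, lower to just above the tip and check again.

```bash
python3 -m inch '[[0.0035,0.001,0.008,0,0.04],[0,0,0.006,0,0.04],[0,0,0,0,0.04],[0,0,0,0,0.04],[0,0,0,0,0.04]]' >/dev/null
python3 -c "
from h import *
to(567,-7,195,89)
a=np.mean([capture('scene') for _ in range(4)],0);cv2.imwrite('pics/f2.png',crop(a,311,195,25,600))
p=telemetry.sense()['eef_pos'];k=lambda q:((px('scene',q)-[286,170])*12).round()
print('foot',k([p[0],p[1],p[2]-78]),'tip',k([568,-3,120]))"
```

```text
t 10.78 pos [567.4  -9.9 212.5] yaw 87.8 q6 -1.76 F [ 0.2  0.4 -1.4] M [ 0.    0.05 -0.04] g 0.569 tilt [ 0.012 -0.005 -1.   ]
tool shift mm [ 3.  -0.7 17.5] turn rad -0.02
foot [308. 394.] tip [331. 452.][ WARN:0@1.909] global loadsave.cpp:1063 imwrite_ Unsupported depth image for selected encoder is fallbacked to CV_8U.
```

View pics/f2.png

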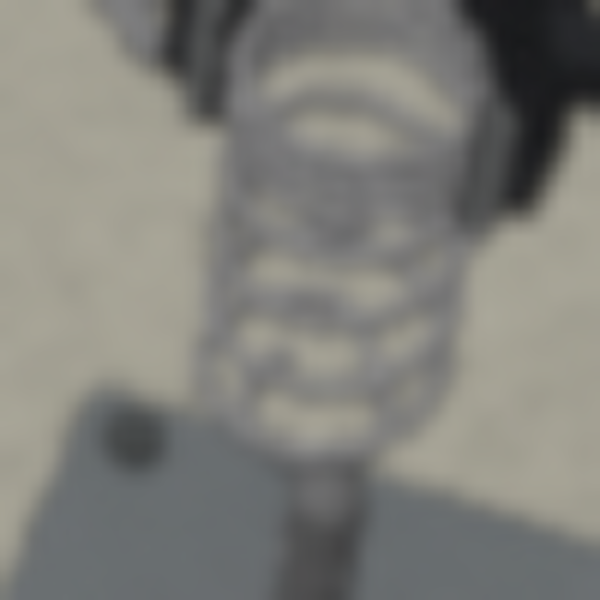

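```bash
python3 -m inch '[[0.004,0,0,0,0.04],[0.002,0,0,0,0.04],[0.001,0,0.002,0,0.04],[0,0,0.002,0,0.04],[0,0,0.002,0,0.04]]' >/dev/null
python3 -c "
from h import *
to(567.5,-5,170,89)"
```

```text
t 11.4 pos [568.2  -1.8 207.3] yaw 87.9 q6 -1.74 F [ 0.1 -0.3 -1.5] M [ 0.01 -0.   -0.05] g 0.567 tilt [ 0.015 -0.006 -1.   ]
tool shift mm [-3.1 -1.1 37.3] turn rad -0.019
```

```bash
python3 -m inch '[[-0.0025,-0.0005,0.002,0,0.04],[0,0,0.003,0,0.04],[0,0,0.003,0,0.04],[0,0,0.003,0,0.04],[0,0,0,0,0.04]]' >/dev/null
python3 -c "
from h import *
to(567.5,-5,170,89)"
python3 -m inch '[[0,0,0.003,0,0.04],[0,0,0.003,0,0.04],[0,0,0.003,0,0.04],[0,0,0,0,0.04],[0,0,0,0,0.04]]' >/dev/null
python3 -c "
from h import *
to(567.5,-5,170,89)"
```

```text
t 11.82 pos [567.3  -4.7 194.2] yaw 87.9 q6 -1.75 F [-0.8  0.4 -1.6] M [ 0.   -0.02 -0.04] g 0.572 tilt [ 0.013 -0.005 -1.   ]
tool shift mm [-0.2 -0.1 24.2] turn rad -0.02
t 12.23 pos [567.4  -4.8 184. ] yaw 87.9 q6 -1.75 F [-0.2  0.1 -1.6] M [ 0.01 -0.    0.  ] g 0.569 tilt [ 0.013 -0.005 -1.   ]
tool shift mm [-0.1 -0.1 14. ] turn rad -0.02
```

```bash
python3 -m inch '[[0,0,0.003,0,0.04],[0,0,0.003,0,0.04],[0,0,0.003,0,0.04],[0,0,0,0,0.04],[0,0,0,0,0.04]]' >/dev/null
python3 -c "
from h import *
to(567.5,-5,170,89)"
python3 -m inch '[[0,0,0.003,0,0.04],[0,0,0.003,0,0.04],[0,0,0.003,0,0.04],[0,0,0,0,0.04],[0,0,0,0,0.04]]' >/dev/null
python3 -c "
from h import *
to(567.5,-5,170,89)
a=np.mean([capture('scene') for _ in range(4)],0);cv2.imwrite('pics/f3.png',crop(a.astype(np.uint8),311,205,25,600))"
```

```text
t 12.65 pos [567.6  -4.8 174.2] yaw 87.9 q6 -1.75 F [-0.3  0.3 -1.3] M [-0.02 -0.04 -0.02] g 0.569 tilt [ 0.013 -0.005 -1.   ]
tool shift mm [-0.2 -0.2  4.1] turn rad -0.02
t 13.07 pos [567.8  -4.9 164.2] yaw 87.9 q6 -1.75 F [ 0.4 -0.8 -1.8] M [-0.02  0.07  0.01] g 0.571 tilt [ 0.013 -0.005 -1.   ]
tool shift mm [-0.2 -0.2 -5.8] turn rad -0.02
```

View pics/f3.png

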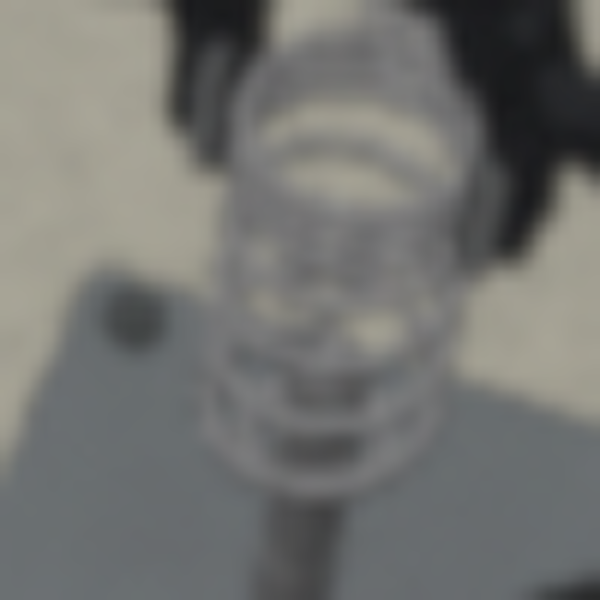

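The rod is inside the spring, visible through the coils at (320,400) and coming out below the foot at (300,540). I'll keep lowering.

```bash
for i in 1; do python3 -m inch '[[0,0,0.003,0,0.04],[0,0,0.003,0,0.04],[0,0,0.002,0,0.04],[0,0,0,0,0.04],[0,0,0,0,0.04]]' >/dev/null
python3 -c "
from h import *
to(567.5,-5,122,89)"; done
python3 -m inch '[[0,0,0.002,0,0.04],[0,0,0.002,0,0.04],[0,0,0.002,0,0.04],[0,0,0,0,0.04],[0,0,0,0,0.04]]' >/dev/null
python3 -c "
from h import *
to(567.5,-5,122,89)"
```

```text
t 13.68 pos [568.   -5.  155.7] yaw 87.9 q6 -1.75 F [ 0.2 -0.4 -1.6] M [ 0.05  0.01 -0.  ] g 0.57 tilt [ 0.014 -0.006 -1.   ]
tool shift mm [ 0.1 -1.  33.7] turn rad -0.02
t 14.1 pos [568.1  -5.  149. ] yaw 87.9 q6 -1.75 F [ 1.1  0.8 -1.8] M [-0.01 -0.04  0.05] g 0.571 tilt [ 0.014 -0.006 -1.   ]
tool shift mm [ 0.1 -1.  27. ] turn rad -0.02
```

Passed the upper pin without contact. Turning about −22° (world) for the lower pin and going on down.

```bash
python3 -m inch '[[0,0,0,0.12,0.04],[0,0,0,0.12,0.04],[0,0,0,0.12,0.04],[0,0,0,0,0.04],[0,0,0,0,0.04]]' >/dev/null
python3 -c "
from h import *
to(568,-5,122,67)"
python3 -m inch '[[0,0,0.003,0,0.04],[0,0,0.003,0,0.04],[0,0,0.003,0,0.04],[0,0,0.003,0,0.04],[0,0,0,0,0.04]]' >/dev/null
python3 -c "
from h import *
to(568,-5,122,67)"
```

```text
t 14.52 pos [568.2  -5.  149.1] yaw 66.6 q6 -1.37 F [ 0.4 -0.6 -2. ] M [ 0.01  0.   -0.03] g 0.575 tilt [ 0.014 -0.006 -1.   ]
tool shift mm [-0.1 -0.6 27.1] turn rad -0.007
t 14.93 pos [568.4  -5.1 135.8] yaw 67.2 q6 -1.39 F [-0.1  0.9 -1.8] M [-0.02  0.04 -0.02] g 0.569 tilt [ 0.014 -0.006 -1.   ]
tool shift mm [-0.1 -0.6 13.8] turn rad 0.003
```

```bash
python3 -m inch '[[0,0,0.003,0,0.04],[0,0,0.003,0,0.04],[0,0,0.003,0,0.04],[0,0,0,0,0.04],[0,0,0,0,0.04]]' >/dev/null
python3 -c "
from h import *
to(568,-5,122,67)"
python3 -m inch '[[0,0,0.002,0,0.04],[0,0,0.002,0,0.04],[0,0,0.002,0,0.04],[0,0,0,0,0.04],[0,0,0,0,0.04]]' >/dev/null
python3 -c "
from h import *
to(568,-5,122,67)"
```

```text
t 15.35 pos [568.4  -5.1 125.4] yaw 67.2 q6 -1.39 F [ 0.5  0.5 -1.8] M [-0.03  0.06 -0.04] g 0.569 tilt [ 0.013 -0.005 -1.   ]
tool shift mm [-0.  -0.4  3.3] turn rad 0.004
t 15.77 pos [568.6  -5.2 118.9] yaw 67.2 q6 -1.39 F [ 0.2  0.  -2.3] M [-0.06 -0.02 -0.03] g 0.568 tilt [ 0.014 -0.006 -1.   ]
tool shift mm [-0.1 -0.6 -3.1] turn rad 0.004
```

```bash
python3 -m inch '[[0,0,0.002,0,0.04],[0,0,0.002,0,0.04],[0,0,0.002,0,0.04],[0,0,0,0,0.04],[0,0,0,0,0.04]]' >/dev/null
python3 -c "
from h import *
to(568,-5,98,67)"
python3 -m inch '[[0,0,0.002,0,0.04],[0,0,0.002,0,0.04],[0,0,0.001,0,0.04],[0,0,0,0,0.04],[0,0,0,0,0.04]]' >/dev/null
python3 -c "
from h import *
to(568,-5,98,67)"
```

```text
t 16.18 pos [568.8  -5.2 112.4] yaw 67.2 q6 -1.39 F [-0.1  0.1 -1.3] M [ 0.03 -0.04 -0.01] g 0.565 tilt [ 0.014 -0.006 -1.   ]
tool shift mm [-0.1 -1.  14.4] turn rad 0.004
t 16.6 pos [568.8  -5.3 106.8] yaw 67.2 q6 -1.39 F [-0.7 -0.5 -1.8] M [-0.    0.03  0.09] g 0.565 tilt [ 0.014 -0.006 -1.   ]
tool shift mm [-0.1 -1.   8.8] turn rad 0.004
```

```bash
python3 -m inch '[[0,0,0.002,0,0.04],[0,0,0.002,0,0.04],[0,0,0.001,0,0.04],[0,0,0,0,0.04],[0,0,0,0,0.04]]' >/dev/null
python3 -c "
from h import *
to(568,-5,98,67)"
python3 -m inch '[[0,0,0.002,0,0.04],[0,0,0.001,0,0.04],[0,0,0.001,0,0.04],[0,0,0,0,0.04],[0,0,0,0,0.04]]' >/dev/null
python3 -c "
from h import *
to(568,-5,98,67)"
```

```text
t 17.02 pos [568.9  -5.3 101.3] yaw 67.2 q6 -1.39 F [ 0.3  0.7 -1.8] M [-0.03 -0.   -0.02] g 0.572 tilt [ 0.014 -0.006 -1.   ]
tool shift mm [-0.1 -1.   3.3] turn rad 0.004
t 17.43 pos [569.3  -5.3  97.6] yaw 67.3 q6 -1.39 F [-0.6  0.2  0.1] M [ 0.01  0.16 -0.1 ] g 0.57 tilt [ 0.015 -0.006 -1.   ]
tool shift mm [-0.2 -1.3 -0.4] turn rad 0.004
```

The force change at TCP z≈98 puts the foot on the bed, as predicted. I'll press one more millimetre and then open.

```bash
python3 -m inch '[[0,0,0.001,0,0.04],[0,0,0,0,0.04],[0,0,0,0,0.04],[0,0,0,0,0.04],[0,0,0,0,0.04]]' >/dev/null
python3 -c "
from h import *
to(568,-5,98,67)"
python3 -m inch '[[0,0,0,0,0.06],[0,0,0,0,0.085],[0,0,0,0,0.085],[0,0,0,0,0.085],[0,0,0,0,0.085]]' >/dev/null
python3 -m inch '[[0,0,0,0,0.085],[0,0,0,0,0.085],[0,0,0,0,0.085],[0,0,0,0,0.085],[0,0,0,0,0.085]]' >/dev/null
python3 -c "
from h import *
to(568,-5,98,67)"
```

```text
t 17.85 pos [569.3  -5.4  97. ] yaw 67.3 q6 -1.39 F [0.1 0.3 0.5] M [ 0.    0.18 -0.01] g 0.571 tilt [ 0.015 -0.006 -1.   ]
tool shift mm [-0.2 -1.4 -1.1] turn rad 0.004
t 18.68 pos [569.8  -5.5  97. ] yaw 67.2 q6 -1.39 F [-0.2 -1.3  0.1] M [-0.01  0.06  0.05] g 0.993 tilt [ 0.017 -0.006 -1.   ]
tool shift mm [-0.3 -1.8 -1.1] turn rad 0.004
```

```bash
python3 -m inch '[[0,0,-0.01,0,0.085],[0,0,-0.015,0,0.085],[0,0,-0.02,0,0.085],[0,0,-0.03,0,0.085],[0,0,-0.03,0,0.085]]' 
python3 -m inch '[[0,0,-0.03,0,0.085],[-0.036,0.015,0,0,0.085],[-0.036,0.015,0,0,0.085],[-0.036,0.015,0,0,0.085],[-0.036,0.015,0,0,0.085]]'
python3 -m inch '[[-0.036,0.015,0,0,0.085],[-0.036,0.015,0,0,0.085],[-0.036,0.015,0,0,0.085],[-0.036,0.015,0,0,0.085],[0,0,0,0,0.085]]'
python3 -c "
from h import *
a=np.mean([capture('scene') for _ in range(4)],0).astype(np.uint8);b=np.mean([capture('top') for _ in range(4)],0).astype(np.uint8)
cv2.imwrite('pics/g0.png',np.vstack([np.hstack([crop(a,311,215,25,300),crop(b,190,188,25,300)]),cv2.resize(np.hstack([a,b]),(600,225))]))
for n,c in(('scene',(311,215)),('top',(190,188))):
  for z in (132,20):print(n,z,((px(n,[568,-3,z])-np.array(c)+25)*6).round())"
```

```text
time_s: 19.1
eef_pos: [565.3, -4.4, 202.1]
ee_rot: [0.003, 0.833, 0.554, 0.001]
force: [0.1, 0.2, 0.7]
grip_width: 0.996
time_s: 19.52
eef_pos: [567.2, -158.5, 248.3]
ee_rot: [0.009, 0.829, 0.559, 0.007]
force: [0.5, -0.3, -0.1]
grip_width: 0.992
time_s: 19.93
eef_pos: [565.7, -328.1, 254.3]
ee_rot: [0.012, 0.831, 0.557, 0.007]
force: [-0.5, 1.0, -0.2]
grip_width: 0.994
scene 132 [169.  89.]
scene 20 [142. 243.]
top 132 [147. 123.]
top 20 [181. 158.]
```

View pics/g0.png

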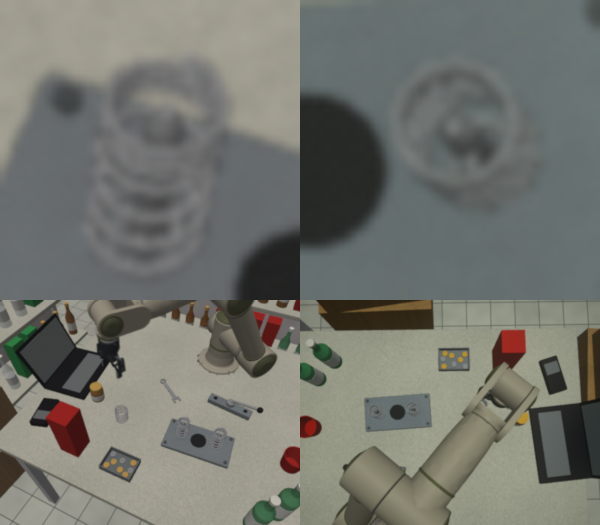

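The last picture shows the spring upright on the rod: its rim is near (165,100) in the scene crop, with its foot on the bed. The rod tip is inside the coils, and the spare and jar are in place.

```bash
python3 -c "
from rig import finish_job
print(finish_job())"
```

```text
the job is handed in; nothing more can be done
None
```

The tall spring is on the bare rod, standing on the press bed and released, and the job was handed in at about 20 s of the 72 s allowed.

- **Threading:** From the pictures I estimated the gap at about 160° and the pins at about 196° (upper) and 174° (lower). I turned the spring +36° before the upper pin and −22° before the lower one. Both passed with no snag; outside forces stayed at 2–3 N or less throughout.
- **Fully home:** Contact came at TCP height 97–98 mm, against 98 mm expected for the foot on the bed. The force changed there as the bed took the spring's weight.
- **Final pictures:** The spring stands upright around the rod, and the spare and jar look to be where they were. The arm is clear.
- **Small disagreement:** The top rim appeared about 1.7 pixels lower in the scene view and 1.6 pixels sideways in the top view than predicted. I put this down to the spring's play on the rod and the camera calibration. A spring caught on the lower pin would stand about 24 mm higher, so I don't read it as a snag.

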